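Close, power and start the tube shaker

ROBOT

A 6-joint arm with a two-finger parallel gripper is mounted at the origin on the work surface. World frame = base frame: x ahead of the robot, y to its left, z up, the work surface at z = 0. Lengths are in m, angles in rad, forces in N, time in s.
With the tool pointing down it reaches from about 0.35 to 0.775 m from the base axis. Payload 7.3 kg.
Tool frame: the origin (TCP) lies between the finger pads; the fingertips stand 25 mm ahead of it and the grasp point (between the pads) lies 6 mm ahead of it; y points along the fingers, z is the direction in which the jaws open and shut, and the axes are right-handed (so a half turn about y gives the same grasp; the last joint's range is limited). The gripper opens to 92 mm and grips with 3 to 60 N. Pads are 19 mm wide; open, the fingers measure 130 mm over their backs; the gripper's body (75 mm by 190 mm) begins 47 mm behind the grasp point.
Start: joints at [1.134, 0.342, 1.524, -0, 1.275, -0.146], TCP at [0.151, 0.503, 0.252] pointing down, gripper open.
Joint ranges: [-2.53, 2.53], [-0.77, 2.02], [0.04, 2.7], [-1, 4.14], [0.28, 2.66], [-3.11, 3.11]. Speed limits (rad/s): [2.57, 2.57, 3.14, 3.14, 3.14, 3.14].

INTERFACE

Orientations are given as [roll, pitch, yaw] about the fixed x, y, z axes, in that order (R = Rz(yaw) Ry(pitch) Rx(roll)).
In Python, from cell import sensors, read_camera, hand_in gives the robot as it stands. The module is installed in compiled form; this text tells all that it offers.
- The arm moves only by the tool send_rows, never from a script. Its argument "motion" is a list that holds one entry, the list of rows, each a list of 4 numbers: the shift along the tool's x, y, z in m, then the turn about the tool's y in degrees. In form: [[[tx, ty, tz, twist], ...]]. A call has 1 to 8 rows; each row is the pose to reach, as a shift and turn from the pose measured when the call began, along the tool's axes at that moment; what a row does not reach only later rows make up. A row lasts 1/10 s, in which the tool goes at most 50 mm and 8.59 degrees, less where a joint would pass 70% of its speed; a pose out of reach is approached as far as the arm can. A call with a gripper value outside its range is refused whole. "gripper" is the opening, from 0 (shut) to 1 (fully open), set as the call begins (left out, the last holds). The fingers move at their own pace and stop on an object; "grip_force" is the grip in N (left out, the last holds). Time passes only in rows, so rows that repeat a pose let the fingers close. It gives the time, the measured TCP pose, the force and the opening at its end, in the units of the state.
- sensors.observe(): the state, without advancing time (a new reading comes with each control period).
- read_camera(name): name is "side" or "top"; returns a dict with "frame" (420x560x3 uint8, red, green, blue), "fx", "fy", "cx", "cy" (pixels), "extrinsics" (4x4, takes a point from world to camera coordinates). Camera axes: x right, y up, looking along -z (the intrinsics and any distortion apply to the point x, -y, -z); pixel columns grow to the right and rows downward; lengths in m; the calibration is good to about 2 mm. A picture is of the moment at which its call begins. There is no depth.
- hand_in(): hands the job in, once; it reports no verdict.
The state is a dict: "time": time; "qpos": joint angles; "qvel": joint speeds; "joint_efforts": joint torques, N m; "tool_pos": TCP position; "tool_rot": TCP orientation; "contact_force": force on the tool from outside, world axes, zero at the start; "torque": the same for the moment, N m; "opening": finger opening in m.
Only numpy, scipy, OpenCV 4.12 (cv2) and the standard library are available. Lean on these libraries where they do the work, as an engineer would, in place of code of your own. Each camera call takes 0.05 s, during which the arm holds its last target.

TASK

Get the tube shaker running: push its half-open lid fully shut, then switch the rocker on the control console on by pressing its raised end down until it lies flat, then press the round start button fully in and let it spring back. Keep to that order, leave the two small square keys unpressed, and only touch and press: do not lift or shove the console or any of the things lying around.

Things in the scene. Friction and masses are not known exactly. Their poses are not given: they have to be found in the camera images.
- shaker: tube shaker, a white box 180 (x) by 200 (y) by 90 mm high, fixed to the bench; origin at the centre of its underside; its own +x points to the hinge side, away from the robot. A grey lid covers its top.
- lid_hinge (a point): middle of the lid's hinge line, on the shaker's top far edge: 90 mm along the shaker's +x from its centre, 90 mm up. The hinge line runs along the shaker's y.
- lid_mid (a point): point on the lid's upper (outer) face on its centre line, 95 mm from the hinge line towards the free edge; the lid is 180 mm from hinge to free edge, 196 mm wide, 10 mm thick; closed, its upper face is level, 101 mm above the bench
- lid_edge (a point): middle of the lid's free edge, on the upper face, 180 mm from the hinge line
- lid (a joint): lid angle in rad: 0 shut, larger is more open (starts 0.4 to 0.8). The free edge, towards the robot, is raised; pressing down on the lid's upper face shuts it. The hinge is stiff: the lid stays at any angle and takes some 2 to 4 N pressed 80 mm from the hinge. Counts as shut below 0.05.
- console: control console of the shaker, a white box 100 (x) by 170 (y) by 62 mm high on rubber feet, standing loose on the bench, 0.9 kg, to the left or the right of the shaker; origin at the centre of its underside. On its top: the rocker at y = +55 mm, the round button at y = -55 mm, and two small square keys between them at y = 0.
- rocker_raised (a point): point on the upper face of the rocker's half beyond the pivot (console +x side), 24 mm from the pivot, on its centre line. The rocker is a V of two flat halves, each 32 mm long (along console x) and 26 mm wide, 6 mm thick; its pivot is at x = 0, y = 55 mm of the console, and 72 mm above the bench. Off: the near half (console -x) is level and the far half stands up, its end 12 mm higher. On: the far half is level at 72 mm above the bench and the near half stands up.
- rocker (a joint): rocker angle in rad: 0 off (start), 0.4 on at its stop; grows as the far (+x) half is pressed down; stays where it is left, takes about 2 to 3 N at the raised end. Counts as on above 0.3.
- start_top (a point): centre of the top of the round start button, 24 mm across, standing 12 mm above the console's top (74 mm above the bench) when not pressed; it moves straight down, 6 mm
- start (a joint): how far the start button is pressed, in m: 0 out, 0.006 fully in; springs back; takes about 4.5 N fully in. Counts as pressed above 0.004 for 0.1 s.
- key_near_top (a point): centre of the top of a small square key, 14 by 14 mm, 9 mm above the console's top, at x = -26 mm, y = 0 of the console: not to be pressed
- key_near (a joint): how far this key is pressed, in m (0 to 0.006)
- key_far_top (a point): the other small square key, the same, at x = +26 mm, y = 0 of the console: not to be pressed
- key_far (a joint): how far this key is pressed, in m (0 to 0.006)
- tip_box: loose pipette tip box, blue with a clear top, 85 (x) by 120 (y) by 63 mm high, stands on the side of the shaker where the console is not; origin under its centre. A bystander.
- dish: loose closed culture dish, 90 mm across, 16 mm high; origin under its centre. A bystander.
- marker: loose marker pen, 100 mm long (its x) and 14 mm thick, lying; origin under its middle. A bystander.
- tape: loose roll of white tape lying flat, 48 mm across, 19 mm high; origin under its centre. A bystander.
- burner: loose steel spirit burner, 88 mm across, 74 mm high; origin under its centre. A bystander.
- pen_pot: loose dark steel pen pot, 70 mm across, 90 mm high, pens to about 135 mm; origin under its centre. A bystander.

How it is judged:
By the outcome, as a careful person would: the job done as asked, in the order asked, and still so for the second after the job is handed in, with the robot touching nothing.
It also fails if it takes over 48 s, if anything falls off the work surface, if the arm or the gripper's body presses on something with over 40 N, if the wrist force passes 120 N, or if a joint passes its speed limit or range.

## Working session

There is one attempt and no reset: what is moved stays moved. The work goes in short steps, Python scripts to look and compute and a tool call to move; the robot and the scene stay as the last step left them, time stands still between calls to the robot, and variables do not carry over. Pictures are saved under pics/ and viewed, and the job is handed in when it is done.

Besides the shell and the picture viewer there is one more tool, called as a command line: name --argument value ..., lists and objects as JSON in quotes. send_rows: Moves the arm, as the interface text tells. Its arguments: {"type":"object","properties":{"motion":{"type":"array"},"gripper":{"type":"number"},"grip_force":{"type":"number"}},"required":["motion"]}

```bash
mkdir -p pics; python3 - <<'E'
from cell import sensors, read_camera
import cv2,numpy as np,pickle
for n in("top","side"):
    c=read_camera(n);pickle.dump(c,open(n+".pkl","wb"));cv2.imwrite(f"pics/{n}0.png",c["frame"][:,:,::-1])
    print(n,{k:(np.round(v,4).tolist() if k!="frame" else 0) for k,v in c.items()})
s=sensors.observe();print({k:np.round(v,3).tolist() for k,v in s.items()})
E
```

```text
top {'frame': 0, 'fx': 493.3745, 'fy': 493.3745, 'cx': 280.198, 'cy': 206.2437, 'extrinsics': [[-0.0004, -0.9999, 0.0112, 0.0074], [0.9907, 0.0011, 0.1357, -0.5512], [-0.1357, 0.0112, 0.9907, -1.2856], [0.0, 0.0, 0.0, 1.0]]}
side {'frame': 0, 'fx': 449.2319, 'fy': 449.2319, 'cx': 275.7463, 'cy': 205.6332, 'extrinsics': [[-0.985, -0.1724, -0.0063, 0.5386], [0.1213, -0.7184, 0.6849, -0.1165], [-0.1226, 0.6739, 0.7286, -0.9935], [0.0, 0.0, 0.0, 1.0]]}
{'time': 0.1, 'qpos': [1.134, 0.343, 1.525, 0.0, 1.275, -0.146], 'qvel': [0.0, -0.001, 0.0, 0.001, 0.002, -0.001], 'joint_efforts': [0.002, -43.201, -24.469, 0.072, 0.053, -0.0], 'tool_pos': [0.15, 0.503, 0.251], 'tool_rot': [-1.572, 0.0, -0.291], 'contact_force': [1.109, -0.272, 0.102], 'torque': [0.013, 0.055, -0.039], 'opening': 0.092}
```

View pics/top0.png

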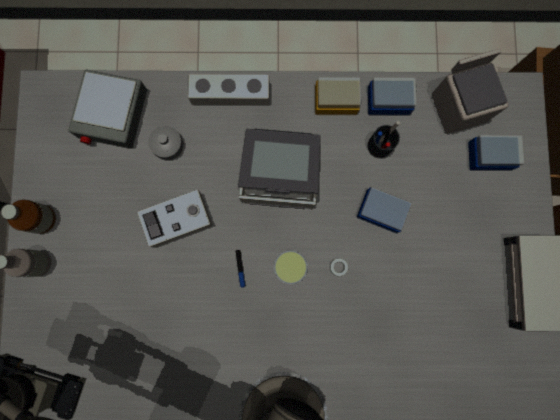

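View pics/side0.png

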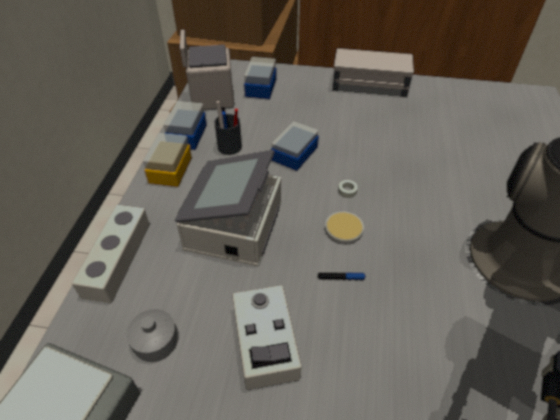

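The console stands left of the shaker: in the top view it is near (173,218), with the rocker at (152,225) and the button at (193,210). The shaker is near (280,168). I'll enlarge both.

```bash
python3 - <<'E'
import cv2,pickle
def crop(n,x0,y0,w,h,s,o):
    f=pickle.load(open(n+".pkl","rb"))["frame"][y0:y0+h,x0:x0+w,::-1]
    f=cv2.convertScaleAbs(cv2.resize(f,None,fx=s,fy=s,interpolation=cv2.INTER_CUBIC),alpha=1.6)
    for i in range(0,w,10): cv2.line(f,(i*s,0),(i*s,5 if i%50 else 15),(0,255,0),1); 
    for i in range(0,h,10): cv2.line(f,(0,i*s),(5 if i%50 else 15,i*s),(0,255,0),1)
    cv2.imwrite("pics/"+o,f)
crop("top",130,120,200,140,4,"tc.png")
crop("side",170,140,140,100,5,"s1.png")
crop("side",220,280,100,110,5,"s2.png")
E
```

```text
(no output)
```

View pics/tc.png

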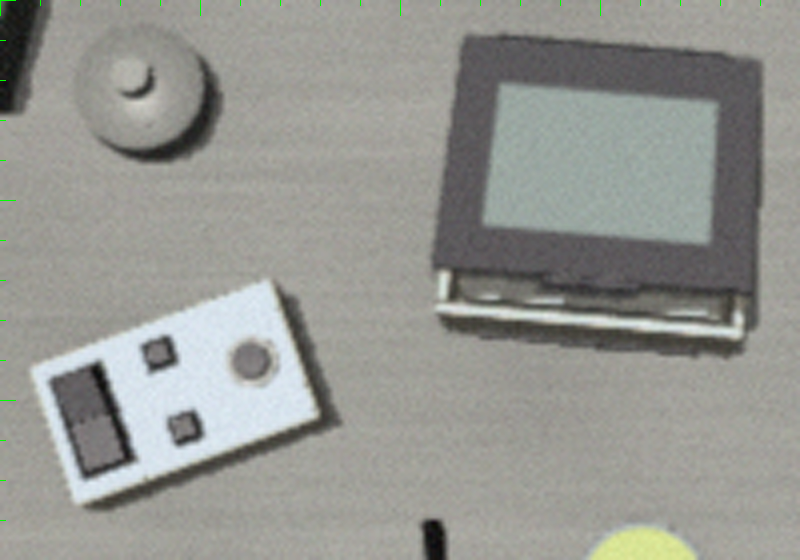

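View pics/s1.png

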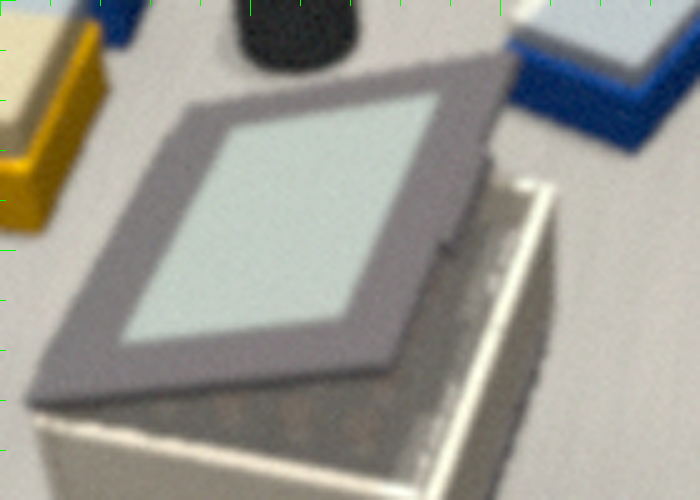

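View pics/s2.png

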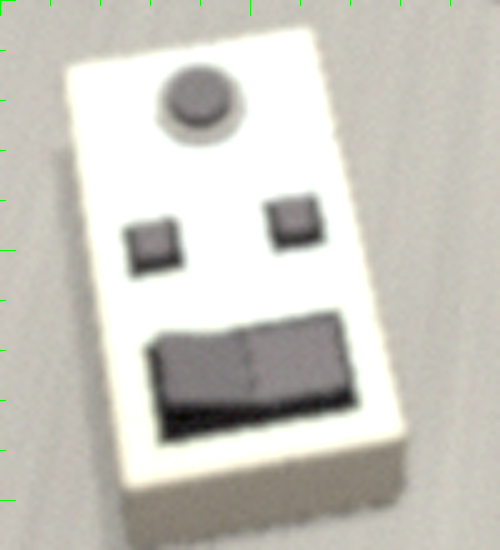

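```bash
cat > h.py <<'E'
import numpy as np,pickle
from scipy.optimize import least_squares
C={n:pickle.load(open(n+".pkl","rb")) for n in("top","side")}
def proj(n,p):
    c=C[n];E=np.array(c["extrinsics"]);q=np.atleast_2d(p)@E[:3,:3].T+E[:3,3]
    return np.c_[c["cx"]+c["fx"]*q[:,0]/-q[:,2], c["cy"]+c["fy"]*-q[:,1]/-q[:,2]]
def ray(n,uv,z):
    c=C[n];E=np.array(c["extrinsics"]);R=E[:3,:3];o=-R.T@E[:3,3]
    d=R.T@np.array([(uv[0]-c["cx"])/c["fx"],-(uv[1]-c["cy"])/c["fy"],-1]);return o+d*(z-o[2])/d[2]
def tri(a,b):
    f=lambda p:np.r_[proj("top",p)[0]-a,proj("side",p)[0]-b]
    r=least_squares(f,[.5,.1,.1]);return r.x,np.abs(r.fun).max()
def loc(x,y,t,P):
    P=np.array(P,float);c,s=np.cos(t),np.sin(t)
    return np.c_[x+c*P[:,0]-s*P[:,1],y+s*P[:,0]+c*P[:,1],P[:,2]]
E
python3 - <<'E'
from h import *
np.set_printoptions(precision=4,suppress=True)
T=[([.05,.085,.062],(138,212)),([.05,-.085,.062],(197.5,190.2)),([-.05,-.085,.062],(210,224)),([-.05,.085,.062],(151,245.5)),([0,-.055,.074],(192.5,210)),([0,.055,.072],(153,224.3)),([-.026,0,.071],(176.7,226.7)),([.026,0,.071],(170,208))]
S=[([0,-.055,.074],(260,299.4)),([0,.055,.072],(270,351)),([.026,0,.071],(251,327.5)),([-.026,0,.071],(279,323.5)),([.05,-.085,.062],(233.6,293.5)),([-.05,-.085,.062],(282.5,286)),([-.05,.085,.062],(300.5,366.5)),([.05,.085,.062],(245.5,377))]
def fit(use):
    def f(v):
        r=[]
        if 't' in use: r.append((proj("top",loc(*v,[a for a,_ in T]))-[b for _,b in T]).ravel())
        if 's' in use: r.append((proj("side",loc(*v,[a for a,_ in S]))-[b for _,b in S]).ravel())
        return np.concatenate(r)
    return least_squares(f,[.45,.2,.3])
for u in("t","s","ts"):
    r=fit(u);print(u,r.x,np.round(r.fun,1))
v=r.x
print("raised,start,pivot",loc(*v,[[.022,.055,.081],[0,-.055,.074],[0,.055,.072]]))
# shaker + lid: x,y,yaw,angle
def L(v):
    a=v[3];h=[-.09,.09,.09]
    P=[]
    for y in(.098,-.098):
        for r in(180,0):
            r=r/1000;P.append([.09-r*np.cos(a)+.011*-np.sin(a)*-1*-1, y, .09+r*np.sin(a)+.011*np.cos(a)])
    return loc(*v[:3],P)
tt=np.array([(238.2,187.5),(246,129),(318.7,193),(320.5,135)]);ss=np.array([(249,214),(175.6,220.6),(273.4,151),(208,161)])
bt=[(240,197.5),(315.7,203)]
def g(v,full=0):
    l=L(v);b=loc(*v[:3],[[-.09,.1,.09],[-.09,-.1,.09]])
    return np.r_[(proj("top",l)-tt).ravel(),(proj("side",l)-ss).ravel(),(proj("top",b)-bt).ravel()]
r=least_squares(g,[.6,0,0,.6]);print(r.x,np.round(r.fun,1));print(L(r.x))
for a,b in zip(tt,ss): print(tri(a,b))
E
```

```text
t [0.5173 0.2857 0.3625] [-1.  -0.6  0.8 -1.4  1.1  0.1 -1.7  1.7  0.6 -0.2  0.1  0.5 -0.1 -0.
  0.1  0.1]
s [0.515  0.2914 0.3556] [ 0.1 -1.4  0.3  2.4 -0.3 -0.1  0.2 -0.9 -1.4 -1.3  0.6 -2.   1.9  0.9
 -1.5  1.1]
ts [0.5158 0.2894 0.3578] [-2.4 -0.2 -0.4 -0.8 -0.3  0.8 -3.2  2.1 -0.7  0.4 -1.3  0.9 -1.5  0.5
 -1.3  0.6 -0.2 -2.4  0.1  1.2 -0.5 -1.2 -0.1 -2.1 -1.6 -2.2  0.3 -2.9
  1.6 -0.5 -1.6 -0.2]
raised,start,pivot [[0.5171 0.3486 0.081 ]
 [0.5351 0.2378 0.074 ]
 [0.4965 0.3409 0.072 ]]
[ 0.6518  0.0085 -0.0744  0.3672] [-0.5  0.9 -0.9  0.4 -0.6  1.5 -0.5 -0.   0.6 -1.  -1.2 -1.1  1.2 -1.4
 -1.2 -1.1 -1.2 -1.1  0.4 -0.8]
[[ 0.5773  0.1123  0.1649]
 [ 0.7449  0.0998  0.1003]
 [ 0.5628 -0.0831  0.1649]
 [ 0.7303 -0.0956  0.1003]]
(array([0.5795, 0.1114, 0.1607]), np.float64(0.3603221647874193))
(array([0.7455, 0.0974, 0.0943]), np.float64(0.7636657309831492))
(array([ 0.5666, -0.0852,  0.1589]), np.float64(0.31256708311056514))
(array([ 0.7299, -0.0976,  0.0954]), np.float64(0.6536704656162442))
```

Estimates: console at (0.516, 0.287) with yaw 0.36. The two cameras disagree by about 6 mm in y. The shaker is at (0.652, 0.0085) with yaw -0.07, and the lid is open about 0.37–0.4 rad. These fit the given sizes. Next I'll close the gripper and move over the lid.

send_rows --motion '[[[0.3,0,-0.17,-6],[0.593,0,-0.336,-12.5],[0.593,0,-0.336,-12.5],[0.593,0,-0.336,-12.5],[0.593,0,-0.336,-12.5],[0.593,0,-0.336,-12.5],[0.593,0,-0.336,-12.5],[0.593,0,-0.336,-12.5]]]' --gripper 0 --grip_force 10

```text
time: 0.9
tool_pos: [0.4282, 0.2124, 0.2514]
tool_rot: [-1.572, 0.001, -0.073]
contact_force: [0.8, 1.3, -0.1]
opening: 0.0324
```

send_rows --motion '[[[0.208,0,-0.186,0],[0.208,0,-0.186,0],[0.208,0,-0.186,0],[0.208,0,-0.186,0],[0.208,0,-0.186,0],[0.208,0,-0.186,0],[0.208,0,-0.186,0],[0.208,0,-0.186,0]]]'

```text
time: 1.7
tool_pos: [0.6217, 0.0115, 0.2505]
tool_rot: [-1.572, 0.003, -0.074]
contact_force: [-0.2, 0.4, -0.1]
opening: 0.001
```

```bash
cat > pic.py <<'E'
import sys,cv2
from cell import read_camera
n,o,x,y,w,h,s=sys.argv[1],sys.argv[2],*map(int,sys.argv[3:])
f=read_camera(n)["frame"][y:y+h,x:x+w,::-1]
cv2.imwrite("pics/"+o,cv2.convertScaleAbs(cv2.resize(f,None,fx=s,fy=s,interpolation=cv2.INTER_CUBIC),alpha=1.5))
E
python3 pic.py side a1.png 140 60 200 200 3
```

```text
(no output)
```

View pics/a1.png

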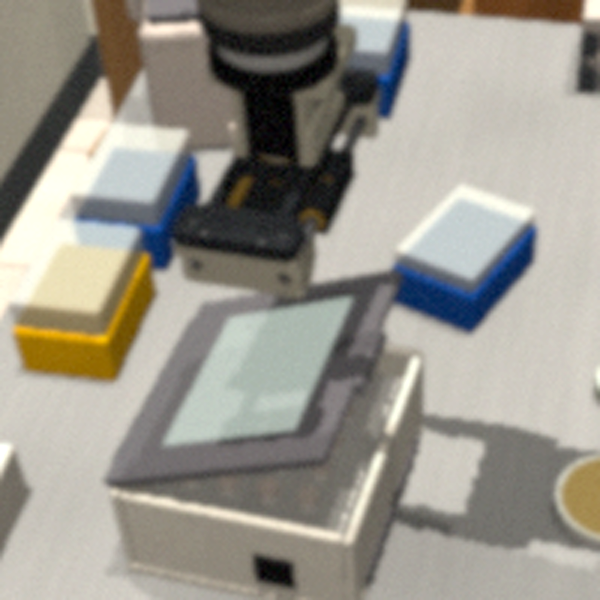

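The closed fingers hover over the lid's centre line, clear of everything. I'll press down in steps.

send_rows --motion '[[[0,0.03,0,0],[0,0.06,0,0],[0,0.073,0,0],[0,0.086,0,0],[0,0.096,0,0],[0,0.106,0,0],[0,0.112,0,0],[0,0.116,0,0]]]'

```text
time: 2.55
tool_pos: [0.6211, 0.0122, 0.1346]
tool_rot: [-1.572, 0.003, -0.073]
contact_force: [-1.2, 0.3, 2.0]
opening: 0.0004
```

send_rows --motion '[[[0,0.003,0,0],[0,0.005,0,0],[0,0.007,0,0],[0,0.009,0,0],[0,0.01,0,0],[0,0.01,0,0]]]'

```text
time: 3.15
tool_pos: [0.6212, 0.0122, 0.1262]
tool_rot: [-1.572, 0.001, -0.073]
contact_force: [-4.6, -0.4, 9.9]
opening: 0.0003
```

Tips are at 0.101 m with the force rising to 10 N, so the lid is on its stop. I'll retract toward the console and check with the camera. The console's rocker is at about (0.517, 0.347).

send_rows --motion '[[[0,0.002,0,0],[0,0.002,0,0],[0,-0.03,0,0],[0,-0.07,0,0],[0,-0.1,0,0],[0,-0.1,0,0]]]'

```text
time: 3.75
tool_pos: [0.6236, 0.012, 0.2314]
tool_rot: [-1.572, -0.009, -0.073]
contact_force: [0.3, -1.0, 1.0]
opening: 0.0005
```

send_rows --motion '[[[-0.129,0,0.326,-24.8],[-0.129,0,0.326,-24.8],[-0.129,0,0.326,-24.8],[-0.129,0,0.326,-24.8],[-0.129,0,0.326,-24.8],[-0.129,0,0.326,-24.8],[-0.129,0,0.326,-24.8],[-0.129,0,0.326,-24.8]]]'

```text
time: 4.55
tool_pos: [0.5158, 0.3521, 0.2287]
tool_rot: [-1.574, -0.007, 0.367]
contact_force: [-0.1, 0.0, -0.1]
opening: 0.0007
```

```bash
python3 pic.py side a2.png 150 120 200 280 2; python3 pic.py top a3.png 100 100 240 170 3
```

```text
(no output)
```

View pics/a2.png

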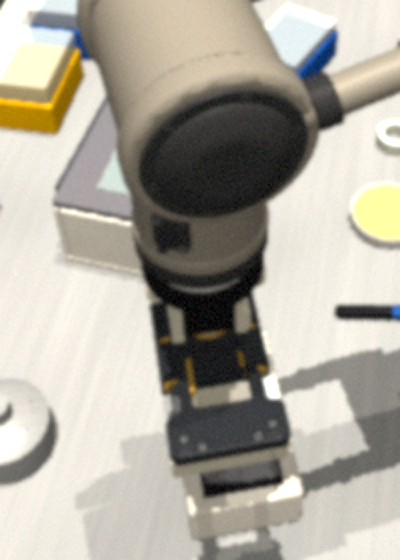

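View pics/a3.png

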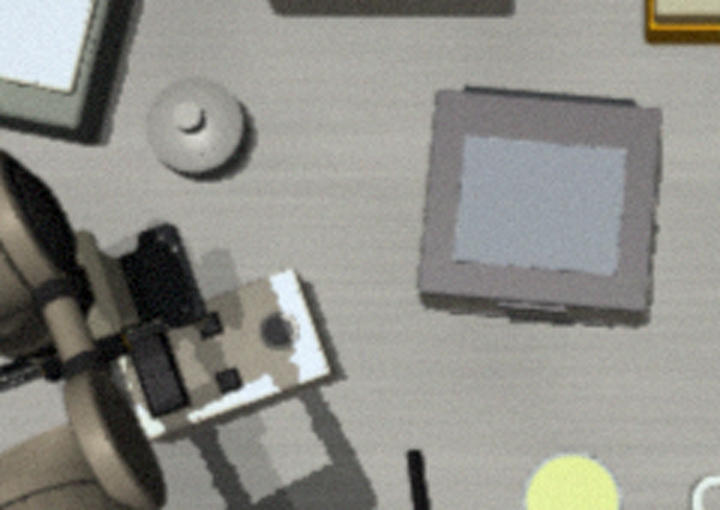

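```bash
python3 - <<'E'
from h import *
print(proj("side",[[.5158,.3521,.2037]]),proj("top",[[.5158,.3521,.2037]]))
E
python3 pic.py side a4.png 200 250 120 150 4;  python3 pic.py top a5.png 120 170 120 90 6
```

```text
[[254.66248125 317.6877454 ]] [[133.18938938 211.46993915]]
```

View pics/a4.png

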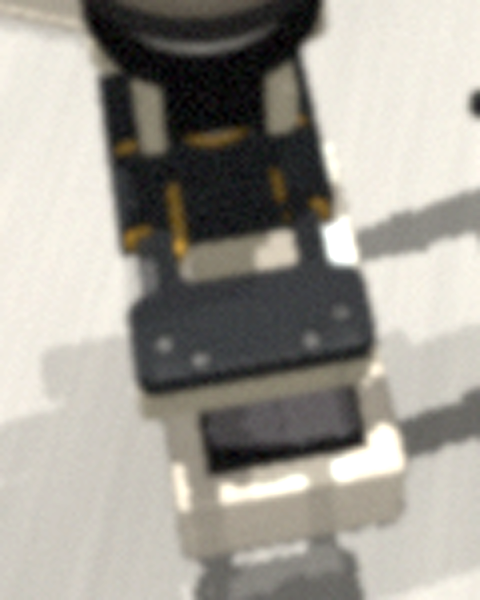

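View pics/a5.png

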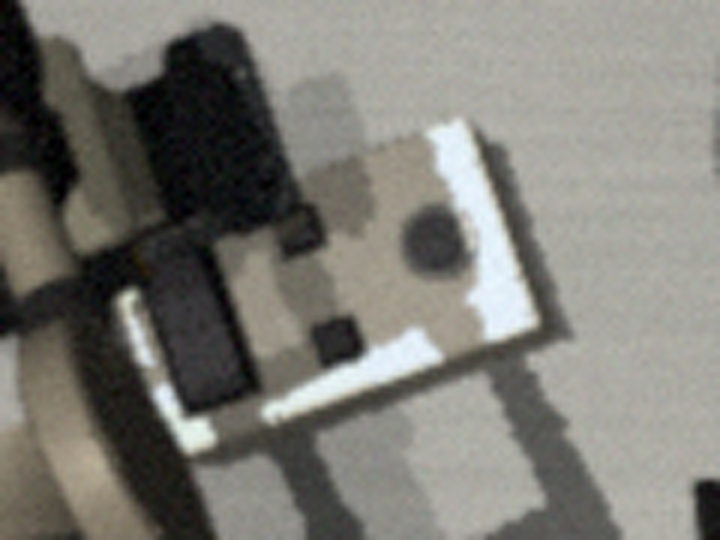

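```bash
python3 - <<'E'
from h import *
y=.367;X=np.array([np.cos(y),np.sin(y),0]);Z=np.array([-np.sin(y),np.cos(y),0]);t=np.array([.5158,.3521,.2287])
for sx in(-1,1):
  for h in(.041,.08):
    p=t+X*sx*.0375+Z*.095+[0,0,h];print(sx,h,proj("side",p),proj("top",p))
E
```

```text
-1 0.041 [[294.21443164 352.72315074]] [[ 88.6534898 239.1238933]]
-1 0.08 [[294.98734405 338.11560613]] [[ 81.71550149 237.82884967]]
1 0.041 [[234.87962042 364.0449607 ]] [[ 78.01233225 207.24773071]]
1 0.08 [[232.46011285 349.7839086 ]] [[ 70.74194136 204.78533125]]
```

The top view shows the lid covering the box, so it is shut. The plate at rows 315–350 of the side view is the gripper body's end, which matches the projected body. Now I'll descend on the rocker's raised end.

send_rows --motion '[[[0.001,0.03,-0.006,0],[0.001,0.06,-0.006,0],[0.001,0.085,-0.006,0],[0.001,0.1,-0.006,0],[0.001,0.108,-0.006,0],[0.001,0.113,-0.006,0],[0.001,0.117,-0.006,0],[0.001,0.12,-0.006,0]]]'

```text
time: 5.55
tool_pos: [0.5234, 0.3398, 0.1097]
tool_rot: [-1.576, -0.008, 0.359]
contact_force: [-0.7, -0.7, 0.5]
opening: 0.0005
```

send_rows --motion '[[[-0.002,-0.003,0.008,0],[-0.002,-0.003,0.008,0],[-0.002,-0.003,0.008,0],[-0.002,-0.003,0.008,0]]]'

```text
time: 5.95
tool_pos: [0.5187, 0.3469, 0.113]
tool_rot: [-1.576, -0.008, 0.36]
contact_force: [0.7, -0.0, -0.6]
opening: 0.0005
```

```bash
python3 -c "
from cell import sensors
s=sensors.observe();print(s['tool_pos'],s['contact_force'])"; python3 pic.py side a6.png 200 250 120 150 4;  python3 pic.py top a7.png 120 170 120 90 6
```

```text
[0.51870975 0.3468607  0.11301242] [ 0.6850114  -0.02130154 -0.60170827]
```

View pics/a6.png

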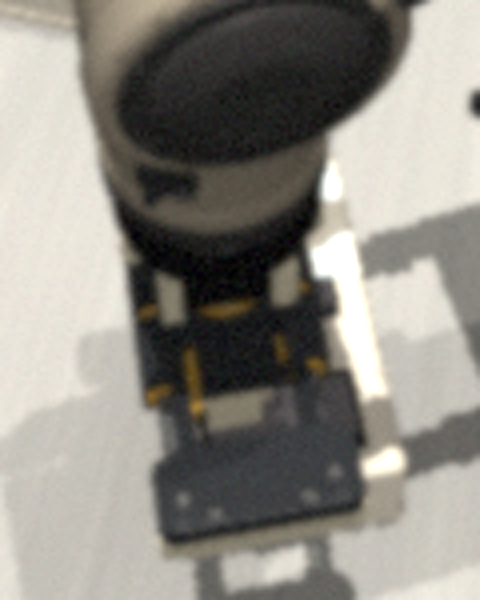

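View pics/a7.png

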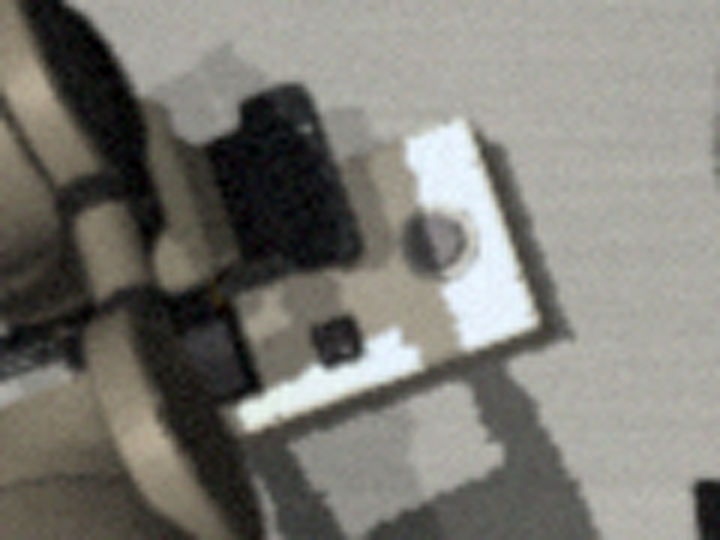

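The console hasn't moved and the position is right, so I'll press the rocker slowly.

send_rows --motion '[[[0,0.004,0,0],[0,0.007,0,0],[0,0.009,0,0],[0,0.011,0,0],[0,0.013,0,0],[0,0.014,0,0],[0,0.015,0,0],[0,0.015,0,0]]]'

```text
time: 6.85
tool_pos: [0.5187, 0.3465, 0.0975]
tool_rot: [-1.576, -0.007, 0.359]
contact_force: [-0.0, -0.0, -0.1]
opening: 0.0007
```

send_rows --motion '[[[0,0.0005,0,0],[0,0.001,0,0],[0,0.0015,0,0],[0,0.002,0,0],[0,0.002,0,0]]]'

```text
time: 7.35
tool_pos: [0.5187, 0.3466, 0.0971]
tool_rot: [-1.576, -0.008, 0.359]
contact_force: [-2.6, -0.8, 10.8]
opening: 0.0001
```

That gave 10.8 N at a tip height of 0.072 m, which is the rocker's stop. I'll retract and take a look from clear of it.

send_rows --motion '[[[0,-0.02,0,0],[0,-0.05,0,0],[0,-0.08,-0.03,0],[0,-0.08,-0.08,0],[0,-0.08,-0.12,0],[0,-0.08,-0.12,0],[0,-0.08,-0.12,0],[0,-0.08,-0.12,0]]]'

```text
time: 8.15
tool_pos: [0.5595, 0.2352, 0.1773]
tool_rot: [-1.576, -0.007, 0.36]
contact_force: [0.6, 0.7, -0.3]
opening: 0.0003
```

```bash
python3 pic.py side b1.png 200 270 120 120 5;  python3 pic.py top b2.png 120 170 120 90 6;python3 -c "
from cell import sensors
s=sensors.observe();print(s['tool_pos'],s['tool_rot'],s['contact_force'])"
```

```text
[0.55947972 0.23562623 0.17742945] [-1.57575718 -0.00737227  0.36094609] [0.38194652 0.15808689 0.16462559]
```

View pics/b1.png

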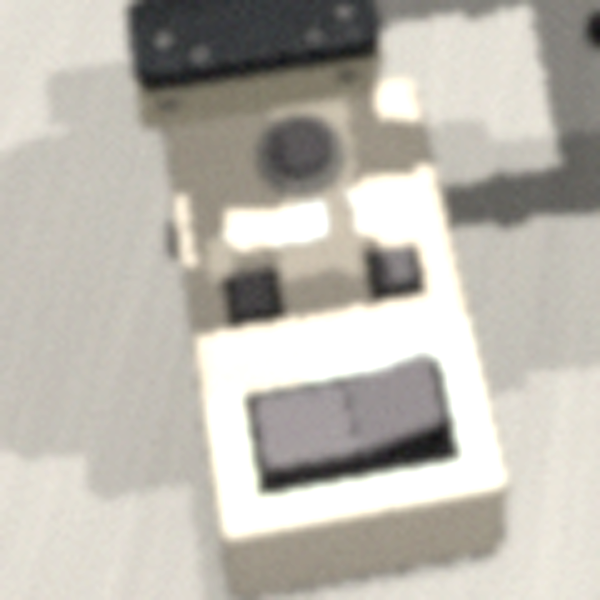

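View pics/b2.png

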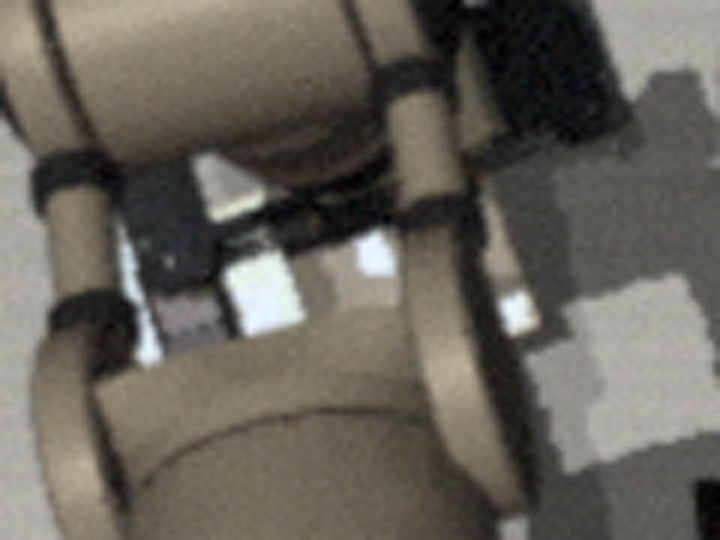

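The rocker is on: in the side view its far half (300,430) lies flat and its near half (400,400) stands up. The keys and button look untouched. Next is the start button at about (0.5353, 0.237).

send_rows --motion '[[[-0.022,0,0.01,0],[-0.022,0,0.01,0],[-0.022,0.02,0.01,0],[-0.022,0.04,0.01,0],[-0.022,0.055,0.01,0],[-0.022,0.065,0.01,0],[-0.022,0.07,0.01,0],[-0.022,0.07,0.01,0]]]'

```text
time: 9.05
tool_pos: [0.5359, 0.2373, 0.1068]
tool_rot: [-1.576, -0.007, 0.361]
contact_force: [0.6, -0.6, -0.3]
opening: 0.0008
```

```bash
python3 pic.py side b3.png 200 250 120 120 5;python3 -c "
from cell import sensors
s=sensors.observe();print(s['tool_pos'],s['tool_rot'],s['contact_force'])"
```

```text
[0.53618017 0.23730799 0.10742399] [-1.57582291 -0.00764636  0.3613103 ] [-0.13120429  0.83891221  0.96357842]
```

View pics/b3.png

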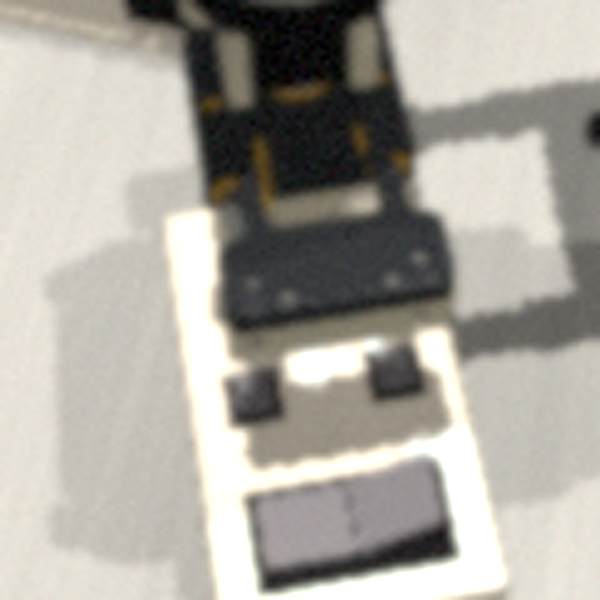

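The tool is in place above the button and the keys are clear. I'll press to the stop and hold.

send_rows --motion '[[[0,0.004,0,0],[0,0.007,0,0],[0,0.009,0,0],[0,0.011,0,0],[0,0.013,0,0],[0,0.014,0,0],[0,0.014,0,0]]]'

```text
time: 9.8
tool_pos: [0.5364, 0.2373, 0.0936]
tool_rot: [-1.576, -0.008, 0.361]
contact_force: [-0.8, -1.0, 3.4]
opening: 0.0008
```

send_rows --motion '[[[0,0.0005,0,0],[0,0.001,0,0],[0,0.0015,0,0],[0,0.0015,0,0],[0,0.0015,0,0],[0,0.0015,0,0]]]'

```text
time: 10.4
tool_pos: [0.5365, 0.2374, 0.0931]
tool_rot: [-1.576, -0.009, 0.361]
contact_force: [-3.3, -0.7, 9.5]
opening: 0.0005
```

It is on the stop: tip at 0.068 m, 9.5 N. I'll release and move away.

send_rows --motion '[[[0,-0.02,0,0],[0,-0.06,0,0],[0,-0.1,0,0],[0,-0.15,0,0],[-0.05,-0.16,-0.05,0],[-0.1,-0.16,-0.1,0],[-0.1,-0.16,-0.15,0],[-0.1,-0.16,-0.2,0]]]'

```text
time: 11.2
tool_pos: [0.5035, 0.0469, 0.2532]
tool_rot: [-1.576, -0.009, 0.363]
contact_force: [1.4, 0.7, 0.3]
opening: 0.0001
```

send_rows --motion '[[[-0.03,0,-0.05,0],[-0.05,0,-0.1,0],[-0.05,0,-0.15,0],[-0.05,0,-0.2,0],[-0.05,0,-0.2,0],[-0.05,0,-0.2,0],[-0.05,0,-0.2,0]]]'

```text
time: 11.9
tool_pos: [0.5272, -0.1568, 0.2533]
tool_rot: [-1.574, -0.008, 0.363]
contact_force: [-0.0, -0.3, -0.4]
opening: 0.0005
```

```bash
python3 pic.py side c1.png 0 0 560 420 1; python3 pic.py side c2.png 160 130 170 250 2;  python3 pic.py top c3.png 0 0 560 420 1;python3 -c "
from cell import sensors
s=sensors.observe();print(s['time'],s['tool_pos'],s['contact_force'])"
```

```text
12.05 [ 0.52746048 -0.15610863  0.2539597 ] [ 0.32556129  0.44448655 -0.44371362]
```

View pics/c1.png

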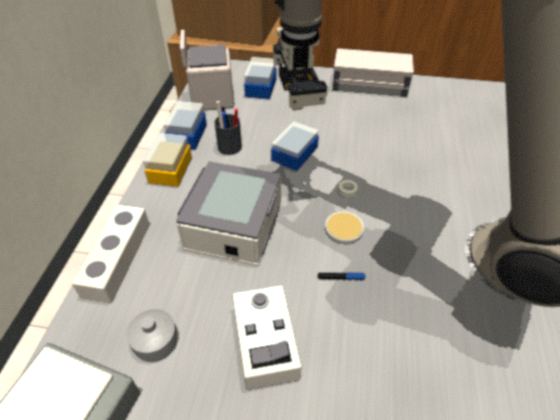

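View pics/c2.png

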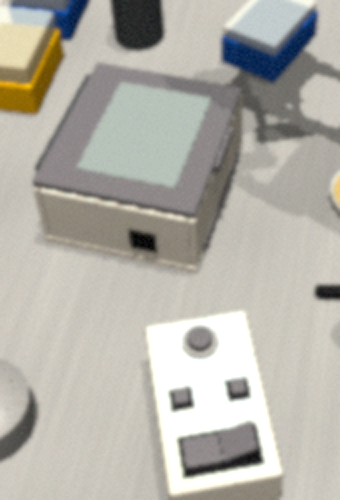

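View pics/c3.png

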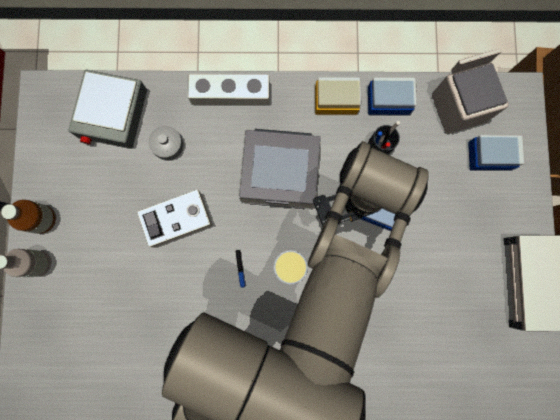

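```bash
python3 -c "
from cell import hand_in
print(hand_in())"
```

```text
the job is handed in; nothing more can be done
None
```

I shut the shaker lid, switched the rocker on, then pressed and released the start button, in that order. I handed the job in at about 12 s, with the arm clear of everything.

| Step | Fingertip height at the stop | Force | What the pictures show |
|---|---|---|---|
| Lid | 0.101 m | about 10 N | Lies flat on the box in both views |
| Rocker | 0.072 m | 10.8 N | Far half level, near half raised |
| Start button | 0.068 m, held about 0.5 s | 9.5 N | Standing out again |

- **Bystanders and keys:** the console and loose items look unmoved and the keys unpressed. In the last top picture the arm hid the tape and most of the tip box, but the side view shows both in place.
- **Disagreement between cameras:** they differed by about 6 mm on the console's position. I aimed at the average, and the rocker and button both reached their stops at the expected heights.
- **Lid angle:** I did not measure it after closing. I judged it shut from the fingertip height and the pictures.

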